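# Turn the battery tray round in its charging case

## Robot

A 7-joint arm with a two-finger parallel gripper is mounted at the origin on the work surface. World frame = base frame: x ahead of the robot, y to its left, z up, the work surface at z = 0. Lengths are in mm, angles in rad, forces in N, time in s.
With the tool pointing down it reaches from about 350 to 900 mm from the base axis. Payload 19.9 kg.
Tool frame: the origin (TCP) lies midway between the tips of the shut fingers; the grasp point (between the pads) lies 19 mm behind it; z points along the fingers, y is the direction in which the jaws open and shut (so a half turn about z gives the same grasp; the last joint's range is limited). The gripper opens to 85 mm and grips with 20 to 120 N. Pads are 22 mm wide; open, the fingers measure 114 mm over their backs; the gripper's body (76 mm by 85 mm) begins 54 mm behind the grasp point. The pads swing forward as they close: fully open they stand 13 mm farther back than shut.
Start: joints at [1.075, 0.417, -0.01, 1.614, 0.005, 1.111, -0.053], TCP at [273.982, -561.725, 231.26] pointing down, gripper open.
Joint ranges: [-2.81, 2.81], [-0.39, 2.02], [-1.27, 1.25], [0.06, 2.57], [-1.19, 4.33], [0.19, 2], [-2.82, 2.82]. Speed limits (rad/s): [1.89, 1.89, 2.39, 2.39, 3.01, 3.01, 3.01].

## Interface

Orientations are given as a rotation vector (axis times angle).
In Python, from workcell import monitor, optics, bot gives the robot as it stands.
- The arm moves only by the tool apply_moves, never from a script. Its argument "motion" is a list of rows, each a list of 3 entries, a list of its own where there are three numbers: the gripper command: -1 is shut, 1 is fully open, values between are in proportion, then the shift along the tool's x, y, z in m, then the turn, a rotation vector about the tool's x, y, z in rad. In form: [[gripper, [x, y, z], [ax, ay, az]], ...]. A call has 1 to 20 rows; each row is the pose to reach, as a shift and turn from the pose commanded when the call began, along the tool's axes at that moment; what a row does not reach only later rows make up. A row lasts 1/10 s, in which the tool goes at most 50 mm and 8.59 degrees, less where a joint would pass 70% of its speed; a pose out of reach is approached as far as the arm can. A call with a gripper value outside its range is refused whole. The fingers move at their own pace and stop on an object; the grip force is fixed at half the most. Time passes only in rows, so rows that repeat a pose let the fingers close. It gives the time, the measured TCP pose, the force and the opening at its end, in the units of the state.
- monitor.observe(): the state, without advancing time (a new reading comes with each control period).
- optics.capture(name): name is "scene" or "top" or "wrist"; returns the picture (480x640x3 uint8, red, green, blue); there is no depth.
- optics.camera_model(name): a dict with "intrinsics" (3x3 intrinsics, pixels), "origin" and "attitude" of the camera in the world. Camera axes: x right, y up, looking along -z (the intrinsics and any distortion apply to the point x, -y, -z); pixel columns grow to the right and rows downward; lengths in mm; the calibration is good to about 2 mm. The wrist camera is an equidistant fisheye: a pixel r from the principal point sees the ray r / f radians off the axis. A picture is of the moment at which its call begins: read the wrist's pose just before it. camera_model takes no time and is no camera call; for the wrist camera it gives the pose at the moment of the call.
- bot.sign_off(): hands the job in, once; it reports no verdict.
The state is a dict: "time_s": time; "joints": joint angles; "qd": joint speeds; "joint_efforts": joint torques, N m; "tool_pos": TCP position; "eef_rot": TCP orientation; "contact_force": force on the tool from outside, world axes, zero at the start; "wrist_torque": the same for the moment, N m; "width": finger opening in mm.
Only numpy, scipy, OpenCV 4.12 (cv2) and the standard library are available. Lean on these libraries where they do the work, as an engineer would, in place of code of your own. Each camera call takes 0.05 s, during which the arm holds its last target.

## Task

In the open black charging case the battery tray has been put in the wrong way round. Lift it clear of the case by its yellow grip, turn it half round and set it gently back, fully home, so that its red contact strip is at the same end as the red charging socket of the black case, then let go. The tray in the grey case is right already: leave it alone.

Things in the scene. Friction and masses are not known exactly. Their poses are not given: they have to be found in the camera images.
- tray_grip (a point): Yellow square post, 32 x 32 mm, in the middle of the loose tray to be turned; grip it across either pair of faces (square to the tray's sides). Point on its axis, 20 mm below its top, 95 mm above the tray's underside. x: towards the tray's red strip, z: up. Tray home: point 103 mm above the bench, post top 53 mm above the case's rim, all else on the tray below the rim. Mass 0.3 to 0.6 kg, balanced.
- tray_contacts (a point): Top of the middle of the red contact strip (14 x 126 mm, copper pads) along one short end of that tray: 86 mm from the grip's axis along the tray's +x, 56 mm above the tray's underside. The tray is grey with six black batteries, 194 x 134 mm, 40 mm thick; its lowest 10 mm is only 186 x 126 mm, as a lead-in.
- black_case: Open black case, fixed. Outside 220 x 160 x 70 mm, walls and floor 8 mm, inside 204 x 144 mm: the tray has 5 mm play on each side and clears the rim when raised 62 mm. Origin: centre of its underside, on the bench. x: along its length to the end with the red socket block and red rim strip; z up. Any yaw, left or right. The tray's red strip starts at the other end (-x).
- other_tray_grip (a point): White post (same shape and point) of the similar tray with white batteries and blue strip, which sits correctly in the fixed grey case of like size with the blue socket. Leave it alone. Farther off stand a roll of grey tape, a green basket and a torch on its head.
Mind the look-alikes: they are no part of the job. What is shaped like the part that bears tray_grip but pink is not meant.

How it is judged (in metres and radians):
On the way:
1. the tray is lifted clear of the black case (at least 60 mm above its seat) (z of tray_grip in the frame of black_case above 0.163 m), for 0.1 s.
At the end, for the whole second after the job is handed in: The tray rests in the black case: grip within 12 mm of the case's middle each way and 10 mm of seated height, upright within 7 degrees, red contact strip at the red socket's end (66 mm or more from the middle towards the socket, exact 86; within 15 mm sideways) (x of tray_grip in the frame of black_case between -0.012 and 0.012 m and y of tray_grip in the frame of black_case between -0.012 and 0.012 m and z of tray_grip in the frame of black_case between 0.093 and 0.113 m and x of tray_contacts in the frame of black_case above 0.066 m and y of tray_contacts in the frame of black_case between -0.015 and 0.015 m and angle between tray_grip's own z axis and vertical below 0.12 rad and linear speed of tray below 0.03 m/s and angular speed of tray below 0.2 rad/s); the robot touches nothing.
It fails at once if the tray is dropped: it falls faster than 0.5 m/s (a free fall of about 13 mm) with no finger on it (linear speed of tray above 0.5 m/s and contact force between the fingers and tray below 0.2 N).
It fails at once if the tray in the grey case is moved by more than 25 mm (distance of other_tray_grip from where it was at the start of the episode above 0.025 m).
It also fails if it takes over 45 s, if anything falls off the work surface, if the arm or the gripper's body presses on something with over 40 N, if the wrist force passes 120 N, or if a joint passes its speed limit or range.

## Working session

There is one attempt and no reset: what is moved stays moved. The work goes in short steps, Python scripts to look and compute and a tool call to move; the robot and the scene stay as the last step left them, time stands still between calls to the robot, and variables do not carry over. Pictures are saved under pics/ and viewed, and the job is handed in when it is done.

Besides the shell and the picture viewer there is one more tool, called after "Request:" by a JSON object that holds its "fn" and its "kwargs", one argument or row to a line. apply_moves: Moves the arm, as the interface text tells. Its arguments: {"type":"object","properties":{"motion":{"type":"array"}},"required":["motion"]}

```bash
mkdir -p pics; python3 - <<'E'
from workcell import monitor, optics, bot
import cv2
s=monitor.observe();print(s)
for n in["scene","top","wrist"]:
    m=optics.camera_model(n);print(n,m)
    cv2.imwrite(f"pics/{n}0.png",optics.capture(n)[:,:,::-1])
E
```

```text
{'time_s': 0.0, 'joints': array([ 1.07549822,  0.41798404, -0.01030228,  1.61420507,  0.00471224,
        1.11072957, -0.05300473]), 'qd': array([-0.00071025, -0.0013089 ,  0.00011036, -0.00072585, -0.00025143,
       -0.00056058, -0.00184935]), 'joint_efforts': array([-6.06718481e-05, -8.64418817e+01,  6.78754728e-01, -4.34898841e+01,
        1.90770527e-02,  7.39429408e-03,  5.38580900e-05]), 'tool_pos': array([ 273.81075355, -561.41350672,  230.64102422]), 'eef_rot': array([-3.05985728e+00, -7.06457452e-01,  6.21711797e-04]), 'contact_force': array([ 0.8550203 ,  0.09233991, -0.33046351]), 'wrist_torque': array([-0.0252236 ,  0.01402335, -0.02139381]), 'width': 85.64017886445119}
scene {'intrinsics': array([[533.56561146,   0.        , 314.2326753 ],
       [  0.        , 533.56561146, 240.93528876],
       [  0.        ,   0.        ,   1.        ]]), 'origin': array([831.34091836, 316.04704838, 796.91905855]), 'attitude': array([0.29434453, 0.70066384, 2.28912408])}
top {'intrinsics': array([[607.58416033,   0.        , 315.57245061],
       [  0.        , 607.58416033, 250.10173886],
       [  0.        ,   0.        ,   1.        ]]), 'origin': array([ 411.99345964,  -23.4917325 , 1249.73984296]), 'attitude': array([ 0.04724261, -0.04494009, -1.59427194])}
wrist {'intrinsics': array([[371.64829954,   0.        , 320.82100146],
       [  0.        , 371.64829954, 241.75621781],
       [  0.        ,   0.        ,   1.        ]]), 'origin': array([ 333.22377439, -531.58486592,  374.44955394]), 'attitude': array([-0.23910923,  0.15117958, -1.11094011])}
```

View pics/top0.png

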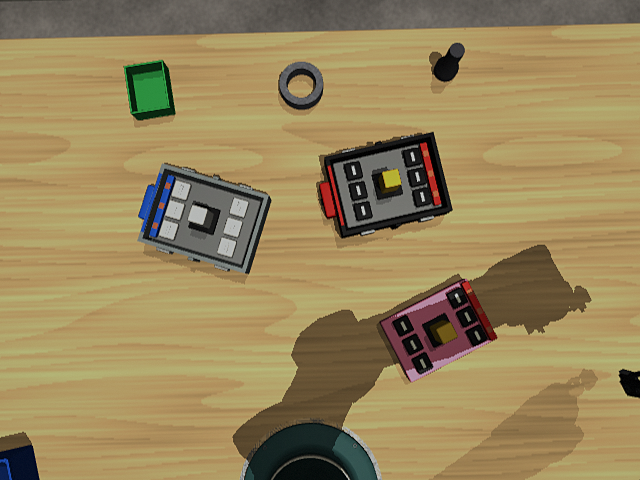

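View pics/scene0.png

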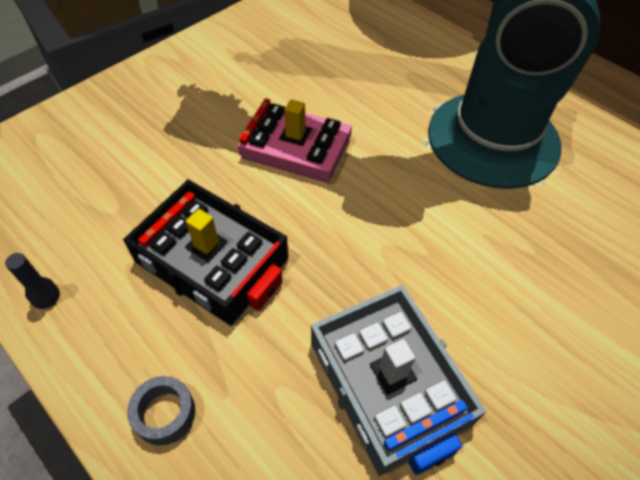

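View pics/wrist0.png

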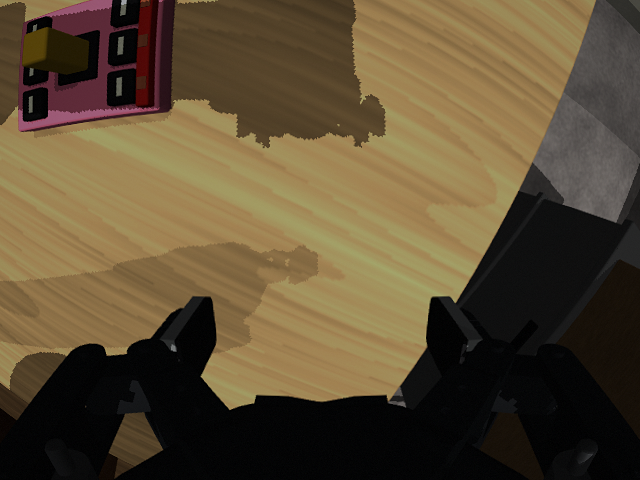

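The top view shows the black case at about (387,185). Its red socket is on the left at (327,198) and the tray's strip is on the right at (430,172). The pink tray lies at (437,330). I'll enlarge the crop.

```bash
python3 - <<'E'
import cv2
a=cv2.imread("pics/top0.png")[120:250,305:465]
cv2.imwrite("pics/top0c.png",cv2.resize(a,None,fx=5,fy=4.6,interpolation=cv2.INTER_CUBIC) if 0 else cv2.resize(a,(720,585),interpolation=cv2.INTER_CUBIC))
a=cv2.imread("pics/scene0.png")[170:330,110:300]
cv2.imwrite("pics/scene0c.png",cv2.resize(a,None,fx=3.5,fy=3.5,interpolation=cv2.INTER_CUBIC))
E
```

```text
(no output)
```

View pics/top0c.png

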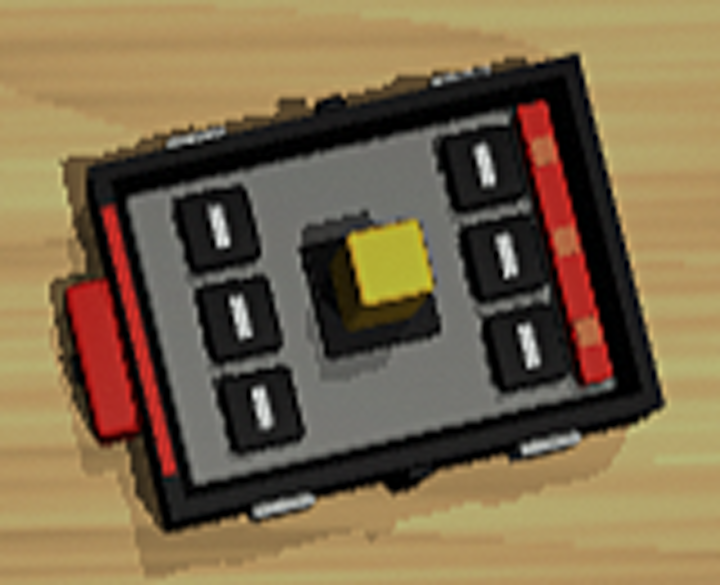

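View pics/scene0c.png

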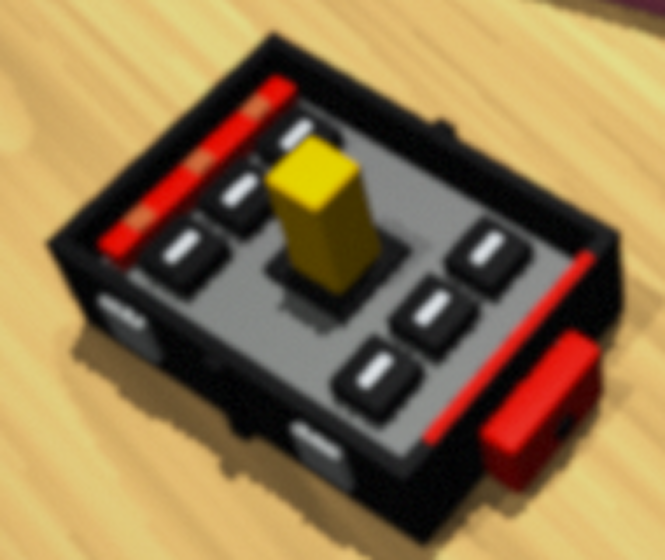

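```bash
cat > h.py <<'E'
from workcell import monitor, optics, bot
import numpy as np, cv2
from scipy.spatial.transform import Rotation as R
def ray(n,px,m=None):
    m=m or optics.camera_model(n);K=m['intrinsics'];px=np.atleast_2d(np.array(px,float))
    x=(px[:,0]-K[0,2])/K[0,0];y=(px[:,1]-K[1,2])/K[1,1]
    if n=='wrist':
        r=np.hypot(x,y);s=np.sinc(r/np.pi);d=np.c_[x*s,-y*s,-np.cos(r)]
    else: d=np.c_[x,-y,-np.ones(len(x))]
    return m['origin'],R.from_rotvec(m['attitude']).apply(d)
def at(n,px,z,m=None):
    o,d=ray(n,px,m);return o+d*((z-o[2])/d[:,2])[:,None]
def unc(p,s,off): return (np.array(p,float)+.5)/s-.5+np.array(off)
E
python3 - <<'E'
from h import *
A={}
A['top']=(4.5,(305,120),[(90,165),(577,57),(662,403),(168,530)],[(347,236),(420,221),(433,290),(362,306)],[(545,102),(610,380)])
A['scene']=(3.5,(110,170),[(405,478),(50,243),(272,38),(620,238)],[(318,210),(268,180),(310,138),(360,168)],[(110,240),(285,85)])
for n,(s,off,rim,post,st) in A.items():
    r=at(n,unc(rim,s,off),70);p=at(n,unc(post,s,off),123);t=at(n,unc(st,s,off),64)
    for q in(r,p):
        print(n,q.mean(0).round(1),[np.linalg.norm(q[i]-q[(i+1)%4]).round(1) for i in range(4)],[np.degrees(np.arctan2(*(q[(i+1)%4]-q[i])[1::-1])).round(1) for i in range(4)])
    print(q.mean(0),t.round(1))
s=monitor.observe();print(R.from_rotvec(s['eef_rot']).as_matrix().round(3))
E
```

```text
top [ 608. -167.   70.] [np.float64(218.1), np.float64(156.1), np.float64(221.4), np.float64(163.2)] [np.float64(-78.8), np.float64(-168.4), np.float64(103.1), np.float64(10.5)]
top [ 609.4 -167.6  123. ] [np.float64(31.0), np.float64(29.4), np.float64(30.3), np.float64(30.0)] [np.float64(-79.7), np.float64(-171.2), np.float64(101.4), np.float64(10.3)]
[ 609.41629864 -167.60304585  123.        ] [[ 689.4 -245.1   64. ]
 [ 566.1 -269.2   64. ]]
scene [ 609.9 -163.4   70. ] [np.float64(216.3), np.float64(154.1), np.float64(218.2), np.float64(155.5)] [np.float64(-78.5), np.float64(-168.5), np.float64(101.8), np.float64(10.8)]
scene [ 610.5 -163.8  123. ] [np.float64(29.2), np.float64(28.6), np.float64(29.7), np.float64(28.2)] [np.float64(-77.9), np.float64(-167.7), np.float64(101.5), np.float64(11.4)]
[ 610.47240267 -163.7597784   123.        ] [[ 684.9 -241.    64. ]
 [ 567.9 -260.5   64. ]]
[[ 0.899  0.438 -0.001]
 [ 0.438 -0.899  0.001]
 [-0.    -0.001 -1.   ]]
```

Request:
{"fn": "apply_moves", "kwargs": {
  "motion": [
    [1, [0.24, -0.105, 0], [0, 0, 0.127]],
    [1, [0.475, -0.209, 0], [0, 0, 0.253]],
    [1, [0.475, -0.209, 0], [0, 0, 0.253]],
    [1, [0.475, -0.209, 0], [0, 0, 0.253]],
    [1, [0.475, -0.209, 0], [0, 0, 0.253]],
    [1, [0.475, -0.209, 0], [0, 0, 0.253]],
    [1, [0.475, -0.209, 0], [0, 0, 0.253]],
    [1, [0.475, -0.209, 0], [0, 0, 0.253]],
    [1, [0.475, -0.209, 0], [0, 0, 0.253]],
    [1, [0.475, -0.209, 0], [0, 0, 0.253]],
    [1, [0.475, -0.209, 0], [0, 0, 0.253]],
    [1, [0.475, -0.209, 0], [0, 0, 0.253]],
    [1, [0.475, -0.209, 0], [0, 0, 0.253]],
    [1, [0.475, -0.209, 0], [0, 0, 0.253]]
  ]
}}

```text
time_s: 1.55
tool_pos: [608.5, -167.2, 231.2]
eef_rot: [3.126, 0.312, -0.001]
contact_force: [0.4, -0.4, -0.0]
width: 85.3
```

```bash
python3 - <<'E'
from h import *
s=monitor.observe();print(s['time_s'],s['joints'].round(3),s['tool_pos'],R.from_rotvec(s['eef_rot']).as_matrix().round(3))
m=optics.camera_model('wrist');np.savez('w1.npz',**m)
cv2.imwrite("pics/wrist1.png",optics.capture('wrist')[:,:,::-1])
E
```

```text
1.55 [ 0.341  0.434 -0.164  1.593  0.077  1.121 -1.213] [ 608.45402544 -167.2429806   231.16831184] [[ 0.98   0.198 -0.001]
 [ 0.198 -0.98  -0.001]
 [-0.001  0.    -1.   ]]
```

View pics/wrist1.png

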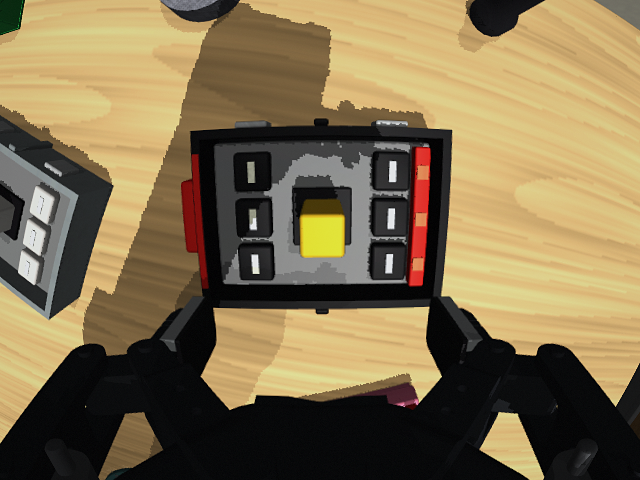

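The wrist view shows the tray square to the jaws, with the yellow post top at about (322,236), the strip on the right at (422,215) and the socket on the left at (190,215).

```bash
python3 - <<'E'
import cv2
a=cv2.imread("pics/wrist1.png")[120:320,180:460]
cv2.imwrite("pics/wrist1c.png",cv2.resize(a,None,fx=2.8,fy=2.8,interpolation=cv2.INTER_CUBIC))
E
```

```text
(no output)
```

View pics/wrist1c.png

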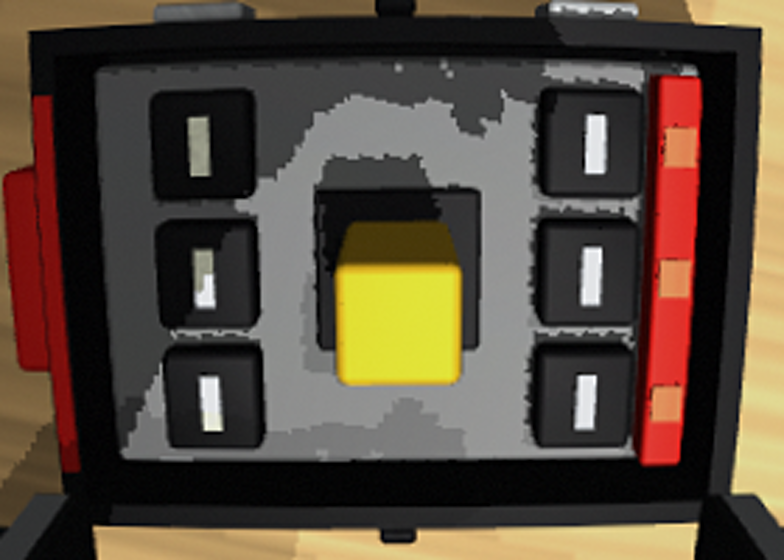

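```bash
python3 - <<'E'
from h import *
m=dict(np.load('w1.npz'))
f=lambda p,z:at('wrist',unc(p,2.8,(180,120)),z,m)
for q in (f([(30,30),(761,29),(727,526),(68,527)],70),f([(335,265),(461,264),(460,383),(337,384)],123)):
    print(q.mean(0).round(1),[np.linalg.norm(q[i]-q[(i+1)%4]).round(1) for i in range(4)],[np.degrees(np.arctan2(*(q[(i+1)%4]-q[i])[1::-1])).round(1) for i in range(4)])
E
```

```text
[ 607.3 -167.1   70. ] [np.float64(219.8), np.float64(161.7), np.float64(220.9), np.float64(161.6)] [np.float64(-78.6), np.float64(-168.2), np.float64(101.4), np.float64(11.4)]
[ 609.7 -166.9  123. ] [np.float64(31.1), np.float64(30.8), np.float64(31.3), np.float64(30.8)] [np.float64(-78.2), np.float64(-168.2), np.float64(101.8), np.float64(11.4)]
```

Request:
{"fn": "apply_moves", "kwargs": {
  "motion": [
    [1, [0.001, 0, 0.035], [0, 0, 0]],
    [1, [0.001, 0, 0.07], [0, 0, 0]],
    [1, [0.001, 0, 0.1], [0, 0, 0]],
    [1, [0.001, 0, 0.125], [0, 0, 0]],
    [1, [0.001, 0, 0.14], [0, 0, 0]],
    [1, [0.001, 0, 0.148], [0, 0, 0]],
    [1, [0.001, 0, 0.148], [0, 0, 0]],
    [1, [0.001, 0, 0.148], [0, 0, 0]]
  ]
}}

```text
time_s: 2.4
tool_pos: [610.8, -165.7, 84.3]
eef_rot: [3.125, 0.315, 0.002]
contact_force: [0.0, -0.1, 0.1]
width: 85.5
```

```bash
python3 - <<'E'
from h import *
s=monitor.observe();print(s['time_s'],s['joints'].round(3),s['tool_pos'],s['contact_force'])
cv2.imwrite("pics/wrist2.png",optics.capture('wrist')[:,:,::-1])
E
```

```text
2.4 [ 0.326  0.599 -0.149  1.7    0.112  0.849 -1.242] [ 610.76040444 -165.73225789   84.32077673] [ 0.03971467 -0.10714162  0.1119334 ]
```

View pics/wrist2.png

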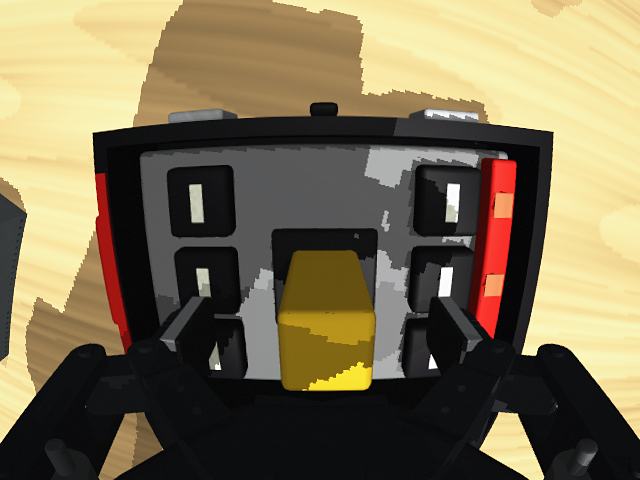

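The post at (325,350) lies midway between the pads, so I'm closing and then lifting slowly.

Request:
{"fn": "apply_moves", "kwargs": {
  "motion": [
    [-1, [0, 0, 0], [0, 0, 0]],
    [-1, [0, 0, 0], [0, 0, 0]],
    [-1, [0, 0, 0], [0, 0, 0]],
    [-1, [0, 0, 0], [0, 0, 0]],
    [-1, [0, 0, 0], [0, 0, 0]],
    [-1, [0, 0, 0], [0, 0, 0]],
    [-1, [0, 0, 0], [0, 0, 0]],
    [-1, [0, 0, 0], [0, 0, 0]],
    [-1, [0, 0, 0], [0, 0, 0]],
    [-1, [0, 0, 0], [0, 0, 0]],
    [-1, [0, 0, -0.003], [0, 0, 0]],
    [-1, [0, 0, -0.008], [0, 0, 0]],
    [-1, [0, 0, -0.015], [0, 0, 0]],
    [-1, [0, 0, -0.02], [0, 0, 0]]
  ]
}}

```text
time_s: 3.85
tool_pos: [610.4, -165.5, 104.0]
eef_rot: [3.126, 0.315, 0.0]
contact_force: [-0.2, 0.4, -2.8]
width: 31.8
```

Request:
{"fn": "apply_moves", "kwargs": {
  "motion": [
    [-1, [0, 0, -0.01], [0, 0, 0]],
    [-1, [0, 0, -0.025], [0, 0, 0]],
    [-1, [0, 0, -0.04], [0, 0, 0]],
    [-1, [0, 0, -0.055], [0, 0, 0]],
    [-1, [0, 0, -0.07], [0, 0, 0]],
    [-1, [0, 0, -0.085], [0, 0, 0]],
    [-1, [0, 0, -0.095], [0, 0, 0]],
    [-1, [0, 0, -0.1], [0, 0, 0]],
    [-1, [0, 0, -0.1], [0, 0, 0]],
    [-1, [0, 0, -0.1], [0, 0, 0]]
  ]
}}

```text
time_s: 4.85
tool_pos: [610.0, -165.4, 202.7]
eef_rot: [-3.125, -0.315, 0.001]
contact_force: [0.0, 1.1, -4.0]
width: 31.5
```

```bash
python3 - <<'E'
from h import *
s=monitor.observe();print(s['time_s'],s['joints'].round(3),s['tool_pos'],s['contact_force'],s['wrist_torque'],s['width'])
cv2.imwrite("pics/wrist3.png",optics.capture('wrist')[:,:,::-1])
E
```

```text
4.85 [ 0.337  0.462 -0.164  1.618  0.083  1.069 -1.219] [ 609.97950058 -165.38142932  202.7021018 ] [ 1.38335815e-03  1.10610290e+00 -4.03831351e+00] [0.03676987 0.00378625 0.00893783] 31.5204784270376
```

View pics/wrist3.png

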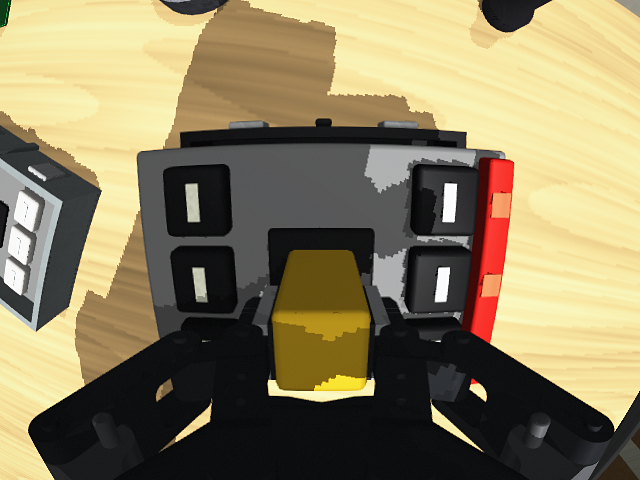

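The tray is held level, about 118 mm above the bench, and carries no tilt. Next is the half turn, in two halves.

Request:
{"fn": "apply_moves", "kwargs": {
  "motion": [
    [-1, [0, 0, 0], [0, 0, -0.04]],
    [-1, [0, 0, 0], [0, 0, -0.12]],
    [-1, [0, 0, 0], [0, 0, -0.22]],
    [-1, [0, 0, 0], [0, 0, -0.32]],
    [-1, [0, 0, 0], [0, 0, -0.42]],
    [-1, [0, 0, 0], [0, 0, -0.52]],
    [-1, [0, 0, 0], [0, 0, -0.62]],
    [-1, [0, 0, 0], [0, 0, -0.72]],
    [-1, [0, 0, 0], [0, 0, -0.82]],
    [-1, [0, 0, 0], [0, 0, -0.92]],
    [-1, [0, 0, 0], [0, 0, -1.02]],
    [-1, [0, 0, 0], [0, 0, -1.12]],
    [-1, [0, 0, 0], [0, 0, -1.22]],
    [-1, [0, 0, 0], [0, 0, -1.32]],
    [-1, [0, 0, 0], [0, 0, -1.42]],
    [-1, [0, 0, 0], [0, 0, -1.5]],
    [-1, [0, 0, 0], [0, 0, -1.55]],
    [-1, [0, 0, 0], [0, 0, -1.571]],
    [-1, [0, 0, 0], [0, 0, -1.571]]
  ]
}}

```text
time_s: 6.8
tool_pos: [610.1, -165.5, 202.8]
eef_rot: [-1.987, -2.432, 0.0]
contact_force: [0.1, -0.3, -3.2]
width: 31.4
```

```bash
python3 - <<'E'
from h import *
s=monitor.observe();print(s['time_s'],s['joints'].round(3),s['tool_pos'],s['contact_force'],s['wrist_torque'],s['width'])
E
```

```text
6.8 [ 0.571  0.501 -0.486  1.609  0.255  1.096  0.219] [ 610.06346401 -165.45447712  202.7677606 ] [ 0.10501421 -0.30776384 -3.24264584] [0.03147733 0.01799085 0.03292489] 31.363638886723848
```

Request:
{"fn": "apply_moves", "kwargs": {
  "motion": [
    [-1, [0, 0, 0], [0, 0, -0.04]],
    [-1, [0, 0, 0], [0, 0, -0.12]],
    [-1, [0, 0, 0], [0, 0, -0.22]],
    [-1, [0, 0, 0], [0, 0, -0.32]],
    [-1, [0, 0, 0], [0, 0, -0.42]],
    [-1, [0, 0, 0], [0, 0, -0.52]],
    [-1, [0, 0, 0], [0, 0, -0.62]],
    [-1, [0, 0, 0], [0, 0, -0.72]],
    [-1, [0, 0, 0], [0, 0, -0.82]],
    [-1, [0, 0, 0], [0, 0, -0.92]],
    [-1, [0, 0, 0], [0, 0, -1.02]],
    [-1, [0, 0, 0], [0, 0, -1.12]],
    [-1, [0, 0, 0], [0, 0, -1.22]],
    [-1, [0, 0, 0], [0, 0, -1.32]],
    [-1, [0, 0, 0], [0, 0, -1.42]],
    [-1, [0, 0, 0], [0, 0, -1.5]],
    [-1, [0, 0, 0], [0, 0, -1.55]],
    [-1, [0, 0, 0], [0, 0, -1.571]],
    [-1, [0, 0, 0], [0, 0, -1.571]],
    [-1, [0, 0, 0], [0, 0, -1.571]]
  ]
}}

```text
time_s: 8.8
tool_pos: [610.2, -165.4, 203.2]
eef_rot: [0.313, -3.126, -0.0]
contact_force: [0.7, -0.6, -3.0]
width: 31.5
```

```bash
python3 - <<'E'
from h import *
s=monitor.observe();print(s['time_s'],s['joints'].round(3),s['tool_pos'],s['contact_force'],s['wrist_torque'],s['width'],R.from_rotvec(s['eef_rot']).as_matrix().round(3))
m=optics.camera_model('wrist');np.savez('w4.npz',**m)
cv2.imwrite("pics/wrist4.png",optics.capture('wrist')[:,:,::-1])
cv2.imwrite("pics/top4.png",optics.capture('top')[:,:,::-1])
cv2.imwrite("pics/scene4.png",optics.capture('scene')[:,:,::-1])
a=cv2.imread("pics/scene4.png")[120:360,60:360]
cv2.imwrite("pics/scene4c.png",cv2.resize(a,None,fx=2.5,fy=2.5,interpolation=cv2.INTER_CUBIC))
E
```

```text
8.8 [ 0.792  0.587 -0.821  1.601  0.459  1.156  1.636] [ 610.23775911 -165.4218539   203.21415769] [ 0.65790911 -0.64637343 -2.9535347 ] [ 0.00716579 -0.00932802 -0.02410162] 31.492744030321596 [[-0.98  -0.198 -0.   ]
 [-0.198  0.98   0.   ]
 [ 0.     0.    -1.   ]]
```

View pics/wrist4.png

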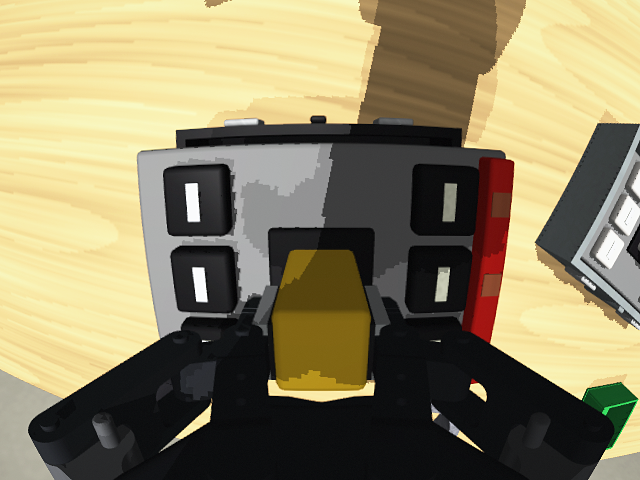

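View pics/scene4c.png

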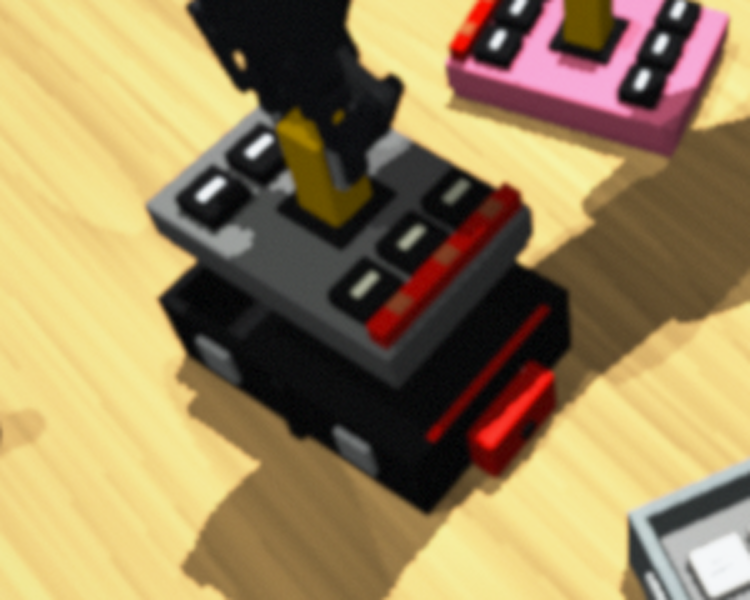

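```bash
python3 - <<'E'
import cv2
a=cv2.imread("pics/wrist4.png")[100:240,120:320]
b=cv2.imread("pics/wrist4.png")[100:240,320:520]
f=lambda a:cv2.resize(a,None,fx=4,fy=4,interpolation=cv2.INTER_CUBIC)
cv2.imwrite("pics/w4a.png",f(a));cv2.imwrite("pics/w4b.png",f(b))
E
```

```text
(no output)
```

View pics/w4a.png

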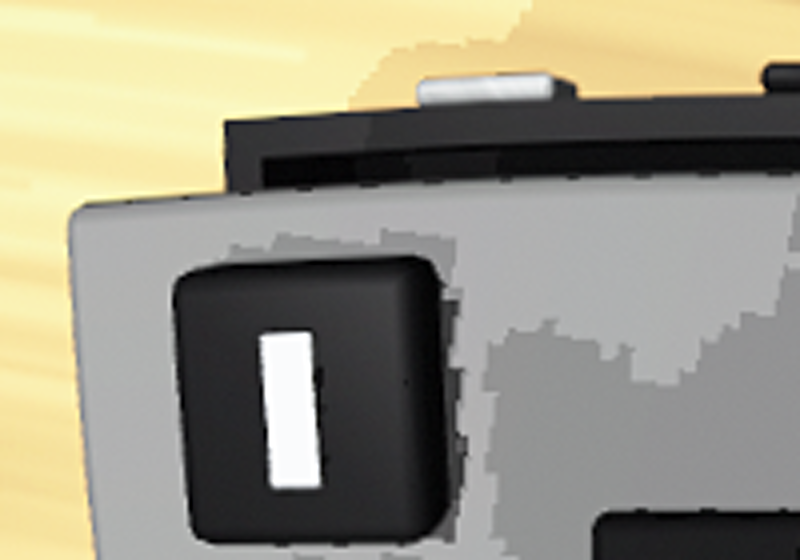

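View pics/w4b.png

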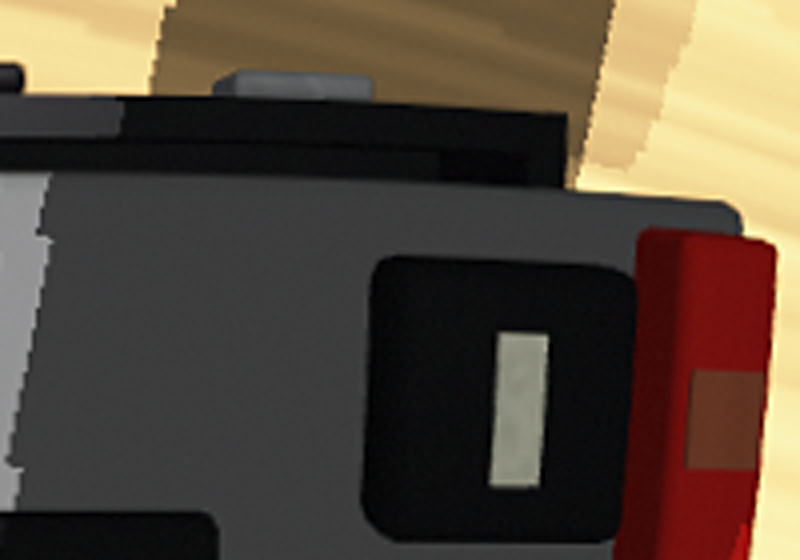

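```bash
python3 - <<'E'
from h import *
m=dict(np.load('w4.npz'))
s=monitor.observe();T=R.from_rotvec(s['eef_rot'])
for z,a,b,h in((70,(224,120),(567,114),80),(166.9,(70,207),(742,202),67)):
    q=np.r_[at('wrist',unc(a,4,(120,100)),z,m),at('wrist',unc(b,4,(320,100)),z,m)]
    d=q[1]-q[0];L=np.linalg.norm(d);n=np.array([-d[1],d[0],0])/L
    c=q.mean(0)
    for sg in(1,-1):
        cc=c+sg*n*h
        if np.linalg.norm((cc-s['tool_pos'])[:2])<40: print(L,np.degrees(np.arctan2(d[1],d[0])),cc,'tool',T.inv().apply(cc-s['tool_pos']).round(1))
print(s['tool_pos'])
E
```

```text
220.37524440377308 101.59369030757122 [ 608.35940731 -166.73312582   70.        ] tool [  2.1  -0.9 133.2]
191.88427367378844 101.57028215450597 [ 609.49330015 -164.39372878  166.9       ] tool [ 0.6  1.1 36.3]
[ 610.26295092 -165.39707133  203.23842816]
```

Request:
{"fn": "apply_moves", "kwargs": {
  "motion": [
    [-1, [0.0015, -0.0015, 0.005], [0, 0, 0]],
    [-1, [0.0015, -0.0015, 0.013], [0, 0, 0]],
    [-1, [0.0015, -0.0015, 0.023], [0, 0, 0]],
    [-1, [0.0015, -0.0015, 0.033], [0, 0, 0]],
    [-1, [0.0015, -0.0015, 0.043], [0, 0, 0]],
    [-1, [0.0015, -0.0015, 0.05], [0, 0, 0]],
    [-1, [0.0015, -0.0015, 0.054], [0, 0, 0]],
    [-1, [0.0015, -0.0015, 0.058], [0, 0, 0]],
    [-1, [0.0015, -0.0015, 0.062], [0, 0, 0]],
    [-1, [0.0015, -0.0015, 0.066], [0, 0, 0]],
    [-1, [0.0015, -0.0015, 0.07], [0, 0, 0]],
    [-1, [0.0015, -0.0015, 0.074], [0, 0, 0]],
    [-1, [0.0015, -0.0015, 0.078], [0, 0, 0]],
    [-1, [0.0015, -0.0015, 0.08], [0, 0, 0]],
    [-1, [0.0015, -0.0015, 0.08], [0, 0, 0]]
  ]
}}

```text
time_s: 10.45
tool_pos: [609.0, -167.2, 123.0]
eef_rot: [0.315, -3.125, -0.0]
contact_force: [0.2, 0.6, -2.9]
width: 31.4
```

```bash
python3 - <<'E'
from h import *
s=monitor.observe();print(s['time_s'],s['joints'].round(3),s['tool_pos'],s['contact_force'],s['wrist_torque'],s['width'])
cv2.imwrite("pics/wrist5.png",optics.capture('wrist')[:,:,::-1])
E
```

```text
10.45 [ 0.762  0.672 -0.77   1.666  0.532  1.025  1.588] [ 608.98018958 -167.20676792  122.95230541] [ 0.15673357  0.59482619 -2.87629016] [ 0.00923823 -0.00456836  0.03947711] 31.39600875062222
```

View pics/wrist5.png

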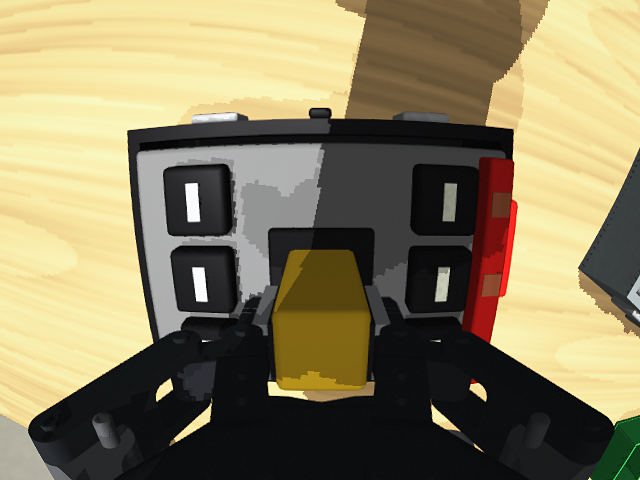

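The tray is inside the rim with no contact force (-2.9 N is just its weight), and about 39 mm remains.

Request:
{"fn": "apply_moves", "kwargs": {
  "motion": [
    [-1, [0, 0, 0.004], [0, 0, 0]],
    [-1, [0, 0, 0.009], [0, 0, 0]],
    [-1, [0, 0, 0.014], [0, 0, 0]],
    [-1, [0, 0, 0.019], [0, 0, 0]],
    [-1, [0, 0, 0.024], [0, 0, 0]],
    [-1, [0, 0, 0.028], [0, 0, 0]],
    [-1, [0, 0, 0.031], [0, 0, 0]],
    [-1, [0, 0, 0.033], [0, 0, 0]],
    [-1, [0, 0, 0.034], [0, 0, 0]],
    [-1, [0, 0, 0.035], [0, 0, 0]],
    [-1, [0, 0, 0.036], [0, 0, 0]],
    [-1, [0, 0, 0.037], [0, 0, 0]],
    [-1, [0, 0, 0.037], [0, 0, 0]]
  ]
}}

```text
time_s: 11.8
tool_pos: [609.0, -167.2, 86.2]
eef_rot: [0.315, -3.126, -0.0]
contact_force: [0.5, -0.2, -2.9]
width: 31.5
```

Request:
{"fn": "apply_moves", "kwargs": {
  "motion": [
    [-1, [0, 0, 0.0007], [0, 0, 0]],
    [-1, [0, 0, 0.0014], [0, 0, 0]],
    [-1, [0, 0, 0.0021], [0, 0, 0]],
    [-1, [0, 0, 0.0021], [0, 0, 0]]
  ]
}}

```text
time_s: 12.2
tool_pos: [609.0, -167.2, 84.0]
eef_rot: [0.315, -3.125, -0.0]
contact_force: [1.6, 0.5, -3.0]
width: 31.8
```

Request:
{"fn": "apply_moves", "kwargs": {
  "motion": [
    [-1, [0, 0, 0.0005], [0, 0, 0]],
    [-1, [0, 0, 0.001], [0, 0, 0]],
    [-1, [0, 0, 0.001], [0, 0, 0]]
  ]
}}

```text
time_s: 12.5
tool_pos: [609.1, -167.2, 83.7]
eef_rot: [0.316, -3.126, 0.001]
contact_force: [-5.2, 0.6, 5.7]
width: 31.1
```

Contact came at the expected seated height: the force rose to +5.7 N at TCP z 83.7. I'm releasing.

Request:
{"fn": "apply_moves", "kwargs": {
  "motion": [
    [-0.2, [0, 0, 0], [0, 0, 0]],
    [0, [0, 0, 0], [0, 0, 0]],
    [0.3, [0, 0, 0], [0, 0, 0]],
    [0.6, [0, 0, 0], [0, 0, 0]],
    [1, [0, 0, 0], [0, 0, 0]],
    [1, [0, 0, 0], [0, 0, 0]],
    [1, [0, 0, 0], [0, 0, 0]],
    [1, [0, 0, 0], [0, 0, 0]],
    [1, [0, 0, 0], [0, 0, 0]],
    [1, [0, 0, 0], [0, 0, 0]]
  ]
}}

```text
time_s: 13.5
tool_pos: [609.1, -167.2, 83.2]
eef_rot: [0.316, -3.126, -0.0]
contact_force: [-0.2, 0.8, 0.2]
width: 85.6
```

```bash
python3 - <<'E'
from h import *
cv2.imwrite("pics/wrist6.png",optics.capture('wrist')[:,:,::-1])
E
```

```text
(no output)
```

View pics/wrist6.png

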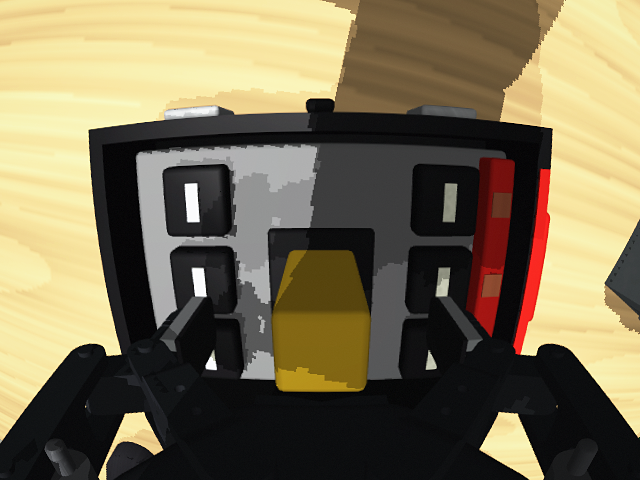

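The fingers are free of the post at (320,350), and the tray is seated with its strip at the socket end. I'm withdrawing straight up.

Request:
{"fn": "apply_moves", "kwargs": {
  "motion": [
    [1, [0, 0, -0.01], [0, 0, 0]],
    [1, [0, 0, -0.03], [0, 0, 0]],
    [1, [0, 0, -0.06], [0, 0, 0]],
    [1, [0, 0, -0.09], [0, 0, 0]],
    [1, [0, 0, -0.12], [0, 0, 0]],
    [1, [0, 0, -0.14], [0, 0, 0]],
    [1, [0, 0, -0.15], [0, 0, 0]],
    [1, [0, 0, -0.15], [0, 0, 0]],
    [1, [0, 0, -0.15], [0, 0, 0]],
    [1, [0, 0, -0.15], [0, 0, 0]]
  ]
}}

```text
time_s: 14.55
tool_pos: [608.6, -167.2, 232.0]
eef_rot: [0.315, -3.124, -0.001]
contact_force: [0.2, 1.7, 0.1]
width: 85.2
```

```bash
python3 - <<'E'
from h import *
m=optics.camera_model('wrist');np.savez('w7.npz',**m)
i=optics.capture('wrist')[:,:,::-1]
cv2.imwrite("pics/wrist7c.png",cv2.resize(i[120:320,180:460],None,fx=2.8,fy=2.8,interpolation=cv2.INTER_CUBIC))
i=optics.capture('scene')[:,:,::-1]
cv2.imwrite("pics/scene7c.png",cv2.resize(i[170:330,110:300],None,fx=3.5,fy=3.5,interpolation=cv2.INTER_CUBIC))
print(monitor.observe()['contact_force'])
E
```

```text
[-0.70168229  0.05060216 -1.12012284]
```

View pics/wrist7c.png

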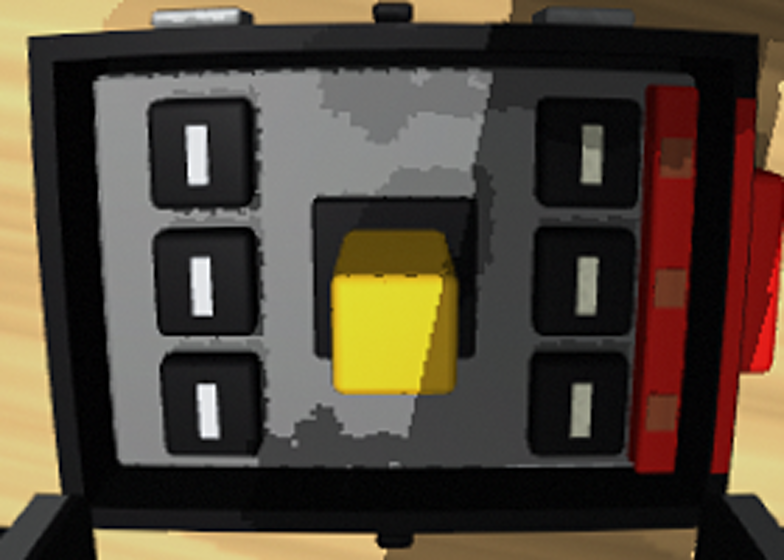

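View pics/scene7c.png

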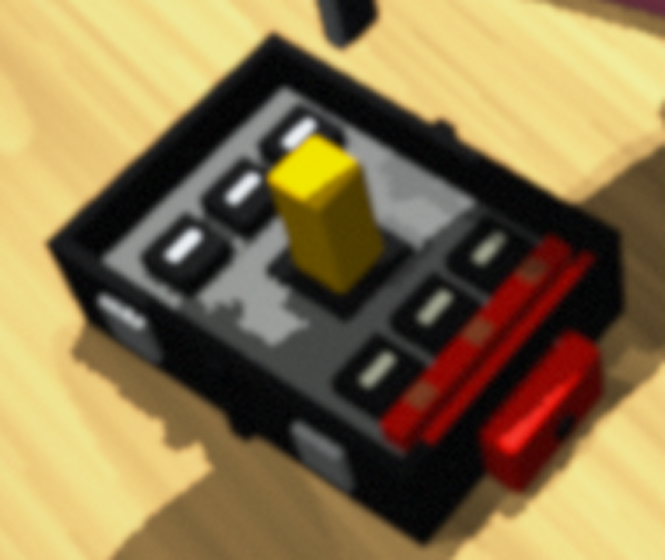

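The seated post top has the same scene pixels as at the start (centre about (315,173) in the crop). The strip is next to the red socket and the fingers are clear.

```bash
python3 - <<'E'
from h import *
q=at('wrist',unc([(332,276),(458,276),(455,392),(333,393)],2.8,(180,120)),123,dict(np.load('w7.npz')));print(q.mean(0))
print(bot.sign_off())
E
```

```text
[ 608.11788197 -166.60004039  123.        ]
the job is handed in; nothing more can be done
None
```

I lifted the tray about 119 mm by its yellow post, turned it half round, lowered it back into the black case, let go and withdrew straight up. I then handed the job in; sign-off gives no verdict.

- **Position:** the last wrist picture put the post top at (608.1, -166.6) mm. I had measured the case centre at (608.4, -166.7), so the tray is within about 1 mm; the calibration itself is good to about 2 mm.
- **Seating:** the bottom was felt when the tool was at 83.7 mm, against 84.3 mm at the grasp. In the scene view the post top is at practically the same pixels as at the start.
- **Orientation:** the red strip now lies next to the red socket, and the tray looks level and parallel to the case in the pictures.
- **Release:** the gripper is fully open and about 150 mm above the release point. The last contact force reading was about 1 N, which is noise level.
- **Grey case:** the arm never came near the tray in the grey case, but I did not measure that tray again at the end.
- **Time:** it took about 14.7 s of the 45 s allowed.
- **Disagreement:** the camera estimates of the case centre differed by 2–3 mm. I used the wrist view, and the final fit agrees with it.

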